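# Load the lever and hang it from the newton meter

### The job

Set up the lever experiment: put the largest of the three brass ring masses over the post on the lever while the lever is still down on its rest, then draw the newton meter's sprung hook down past the lever's free end, catch it under the cross pin in the fork and let it up, so that the lever and its load hang about level from the meter. Leave the two smaller masses and everything else on the bench where they are.

Things in the scene. Friction and masses are not known exactly. Their poses are not given: they have to be found in the camera images.
- apparatus: Lever apparatus, fixed: blue base plate 200 x 380 x 12 mm, fulcrum of two aluminium cheeks (tops 142 mm high), steel column 630 mm tall. Origin on the bench under mid-lever; x points away from the robot, across the lever; y along the lever from fulcrum to free end; z up. In this frame, mm: pivot (0, -150, 120), column (140, 150), rod that the meter hangs from (0, 150, 535).
- lever (a joint): Tilt of the lever about the fulcrum pivot, rad: 0 = level, -0.09 = free end down on its rest (how it starts), +0.07 = upper stop; grows as the free end rises. The lever is a drilled aluminium bar 22 mm wide, 8 mm thick, 300 mm from the pivot to the cross pin, 0.17 kg.
- post_top (a point): Top of the 9 mm steel load post that stands up from the lever, 140 mm from the pivot; the post is 36 mm tall above the lever's upper face, its top 8 mm tapered; this point is 36 mm above that face, on the post's axis.
- post_seat (a point): Point on the post's axis, 13 mm above the lever's upper face: where the centre of a ring mass lies when it is seated flat on the lever.
- lever_pin (a point): Centre of the 6 mm steel cross pin at the lever's free end, 93 mm above the bench with the lever on its rest, 120 mm when level. The pin lies along the apparatus's x across a fork whose prongs leave an 18 mm gap (9 mm each side of this point); beyond the pin the fork is open; its root is 30 mm nearer the fulcrum.
- hook (a joint): How far the hook is drawn down out of the meter's tube, m: 0 = fully up (how it starts), 0.120 = end stop. The spring pulls it up with 50 N per metre, no preload, lightly damped (4 N per m/s). The meter hangs from its rod free as a pendulum, but swings only along the lever (apparatus y), up to 0.2 rad. Hooked on with the large mass, the lever hangs level at about 0.051.
- hook_seat (a point): Point in the hook's bowl where the pin's centre lies when hooked on; with the meter plumb straight above the pin, 171 mm high with the hook fully up. The hook is 5 mm wire in the lever's upright plane and cannot turn: back 9 mm to the +y side, open point 10.5 mm to the -y side, its tip 11.5 mm above; bowl's underside 8 mm below; back bends in to the rod's axis 20 to 33 mm above.
- nut_top (a point): Centre of the upper face of the knurled brass nut on the hook's rod, 62 mm above hook_seat; nut 26 mm in diameter, 12 mm tall: it can be gripped, or pressed down on. Above it the rod is 6 mm thick and bare for 88 mm up to the meter's tube (29 mm in diameter, 180 mm long) with the hook fully up, more when drawn down.
- mass_large_center (a point): Centre of the largest brass ring mass: 50 mm outside diameter, 26 mm tall, 16 mm bore, about 0.4 kg, lying flat on the bench (centre 13 mm up).
- mass_medium_center (a point): Centre of the middle brass ring mass: 40 mm outside diameter, 26 mm tall, 16 mm bore, about 0.25 kg.
- mass_small_center (a point): Centre of the smallest brass ring mass: 32 mm outside diameter, 26 mm tall, 16 mm bore, about 0.155 kg.
- bung_center (a point): Centre of a black rubber bung, 28 mm wide, 26 mm tall; to be left alone.
- boss_center (a point): Centre of a loose blue boss head with a thumb screw, 30 x 70 x 30 mm; to be left alone.
- beaker: Glass beaker, 68 mm wide, 92 mm tall, origin under its centre; to be left alone.
- flask: Greenish glass conical flask, 82 mm wide, 115 mm tall, origin under its centre; to be left alone.
- lamp: Glass spirit lamp with a white cap, 76 mm wide, 82 mm tall, origin under its centre; to be left alone.
- wash_bottle: White plastic wash bottle with a bent spout, 70 mm wide, 197 mm tall, origin under its centre; to be left alone.
Not all that is in view belongs to the job. What is shaped like the part that bears mass_large_center but purple or white is not meant.

How it is judged:
By the outcome, as a careful person would: the job done as asked, in the order asked, and still so for the second after the job is handed in, with the robot touching nothing.
It also fails if it takes over 58 s, if anything falls off the work surface, if the arm or the gripper's body presses on something with over 40 N, if the wrist force passes 120 N, or if a joint passes its speed limit or range.

### The arm

A 6-joint arm with a two-finger parallel gripper is mounted at the origin on the work surface. World frame = base frame: x ahead of the robot, y to its left, z up, the work surface at z = 0. Lengths are in m, angles in rad, forces in N, time in s.
With the tool pointing down it reaches from about 0.3 to 0.875 m from the base axis. Payload 6.4 kg.
Tool frame: the origin (TCP) lies midway between the tips of the shut fingers; the grasp point (between the pads) lies 19 mm behind it; z points along the fingers, y is the line along which they close (so a half turn about z gives the same grasp; the last joint's range is limited). The gripper opens to 85 mm and grips with 20 to 120 N. Pads are 22 mm wide; open, the fingers measure 114 mm over their backs; the gripper's body (76 mm by 85 mm) begins 54 mm behind the grasp point. The pads swing forward as they close: fully open they stand 13 mm farther back than shut.
Start: joints at [0.943, 0.181, 1.607, -0, 1.354, -0.206], TCP at [0.235, 0.525, 0.231] pointing down, gripper open.
Joint ranges: [-2.99, 2.99], [-0.89, 2.07], [0.3, 2.58], [-1.14, 4.28], [0, 2.63], [-3.12, 3.12]. Speed limits (rad/s): [2.57, 2.57, 3.01, 3.14, 3.14, 3.14].

### API

Orientations are given as a unit quaternion [w, x, y, z].
In Python, from bench import ctrl gives the robot as it stands. The module is installed in compiled form; this text tells all that it offers.
- The arm moves only by the tool move_arm, never from a script. Its argument "plan" is one flat list of numbers, 6 for each row, row after row: the shift along the world's x, y, z in units of 50 mm (1.0 is 50 mm), then the turn, a rotation vector about the world's x, y, z in rad. A call has 1 to 10 rows; each row is the pose to reach, as a shift and turn from the pose commanded when the call began; what a row does not reach only later rows make up. A row lasts 1/8 s, in which the tool goes at most 62.5 mm and 10.7 degrees, less where a joint would pass 70% of its speed; a pose out of reach is approached as far as the arm can. A call with a gripper value outside its range is refused whole. "grip" is the finger opening in mm, from 0 to 85.4, set as the call begins (left out, the last holds). The fingers move at their own pace and stop on an object; the grip force is fixed at half the most. Time passes only in rows, so rows that repeat a pose let the fingers close. It gives the time, the measured TCP pose, the force, the opening and the grip force at its end, in the units of the state.
- ctrl.get_obs(): the state, without advancing time (a new reading comes with each control period).
- ctrl.camera(name): name is "scene" or "side" or "wrist"; returns a dict with "pixels" (480x640x3 uint8, red, green, blue), "fx", "fy", "cx", "cy" (pixels), "dist_coeffs" ([k1, k2, p1, p2, k3] as OpenCV has them; the pictures are not rectified), "origin" and "attitude" of the camera in the world. Camera axes: x right, y down, z forward; pixel columns grow to the right and rows downward; lengths in m; the calibration is good to about 2 mm. A picture is of the moment at which its call begins. There is no depth.
- ctrl.hand_in(): hands the job in; it is judged then, once.
The state is a dict: "time_s": time; "q": joint angles; "dq": joint speeds; "joint_efforts": joint torques, N m; "eef_pos": TCP position; "eef_rot": TCP orientation; "wrist_force": force on the tool from outside, world axes, zero at the start; "torque": the same for the moment, N m; "opening": opening from 0.0 (shut) to 1.0 (fully open); "grasp_force": force on a finger pad.
Only numpy, scipy, OpenCV 4.12 (cv2) and the standard library are available. Lean on these libraries where they do the work, as an engineer would, in place of code of your own. Each camera call takes 0.05 s, during which the arm holds its last target. There are 200 camera calls.

## Working session

There is one attempt and no reset: what is moved stays moved. The work goes in short steps, Python scripts to look and compute and a tool call to move; the robot and the scene stay as the last step left them, time stands still between calls to the robot, and variables do not carry over. Pictures are saved under pics/ and viewed, at most 12 in all, crops included, and the job is handed in when it is done.

Besides the shell and the picture viewer there is one more tool, called after "Request:" as name(argument=value, ...) on one line, values as JSON. move_arm: Moves the arm, as the interface text tells. Its arguments: {"type":"object","properties":{"plan":{"type":"array"},"grip":{"type":"number"}},"required":["plan"]}

```bash
mkdir -p pics
cat > h.py <<'E'
import numpy as np, cv2
from scipy.spatial.transform import Rotation as R
from bench import ctrl
def snap(n,f):
    c=ctrl.camera(n); cv2.imwrite(f'pics/{f}.png',c['pixels'][:,:,::-1])
    import pickle; pickle.dump(c,open(f'pics/{f}.pkl','wb')); return c
def load(f):
    import pickle; return pickle.load(open(f'pics/{f}.pkl','rb'))
def KD(c): return np.array([[c['fx'],0,c['cx']],[0,c['fy'],c['cy']],[0,0,1]]),np.array(c['dist_coeffs'],float)
def rot(c):
    a=np.array(c['attitude'],float)
    return a if a.shape==(3,3) else R.from_quat(a,scalar_first=True).as_matrix()
def ray(c,p):
    K,D=KD(c); u=cv2.undistortPoints(np.array([[p]],float),K,D)[0,0]
    return np.array(c['origin']),rot(c)@np.array([u[0],u[1],1])
def atz(c,p,z):
    o,d=ray(c,p); return o+d*(z-o[2])/d[2]
def tri(*cp):
    A=np.zeros((3,3));b=np.zeros(3)
    for c,p in cp:
        o,d=ray(c,p);d/=np.linalg.norm(d);M=np.eye(3)-np.outer(d,d);A+=M;b+=M@o
    x=np.linalg.solve(A,b); return x
def proj(c,P):
    K,D=KD(c);r=rot(c).T;t=-r@np.array(c['origin'])
    return cv2.projectPoints(np.array(P,float).reshape(-1,1,3),cv2.Rodrigues(r)[0],t,K,D)[0][:,0]
E
python3 - <<'E'
from h import *
a=snap('scene','sc0');b=snap('side','si0');w=snap('wrist','wr0')
for c in(a,b,w):print(c['origin'],c['attitude'],c['fx'])
print(ctrl.get_obs())
cv2.imwrite('pics/all.png',np.vstack([np.hstack([cv2.resize(x['pixels'],(400,300),interpolation=cv2.INTER_AREA)for x in(w,w)])])[:,:,::-1])
E
```

```text
[ 1.65471067 -0.35651705  1.17521623] [-0.34427126  0.72296586  0.5442559  -0.2501663 ] 561.0869679697915
[-0.19886096 -0.74238034  0.91000788] [-0.42197182  0.82991364 -0.32135405  0.17295866] 551.5814734541788
[0.16694637 0.55634804 0.37346537] [0.12641182 0.82982062 0.53747768 0.08084268] 340.7686858746543
{'time_s': 0.15, 'q': array([ 9.42698274e-01,  1.81359480e-01,  1.60774087e+00, -2.66953023e-05,
        1.35379015e+00, -2.06272396e-01]), 'dq': array([ 0.00099098, -0.00323888, -0.00222979,  0.00130725,  0.00120406,
        0.00041316]), 'joint_efforts': array([ 9.01578296e-04, -4.45261788e+01, -3.51689279e+01, -3.57805984e-04,
        5.90313735e-03,  6.03026024e-05]), 'eef_pos': array([0.23515628, 0.52427498, 0.23061534]), 'eef_rot': array([-2.51020926e-04,  2.09349725e-01,  9.77840617e-01, -5.98546716e-04]), 'wrist_force': array([ 0.0797318 , -1.05027632, -0.39473598]), 'torque': array([-0.0200634 ,  0.03669496,  0.00617003]), 'grasp_force': 0.0, 'opening': 0.9978291781248873}
```

View pics/sc0.png

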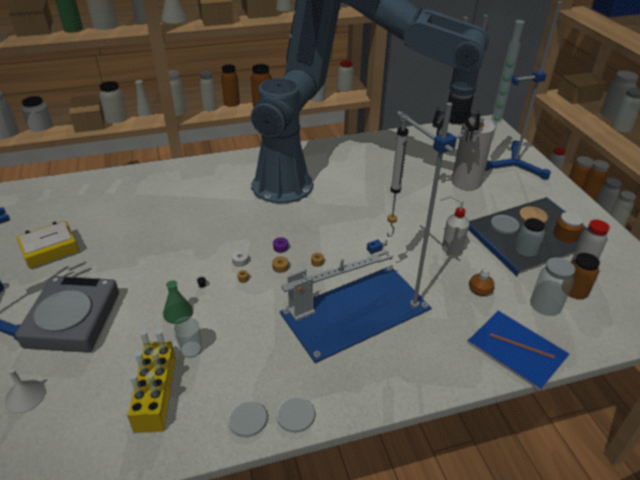

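View pics/si0.png

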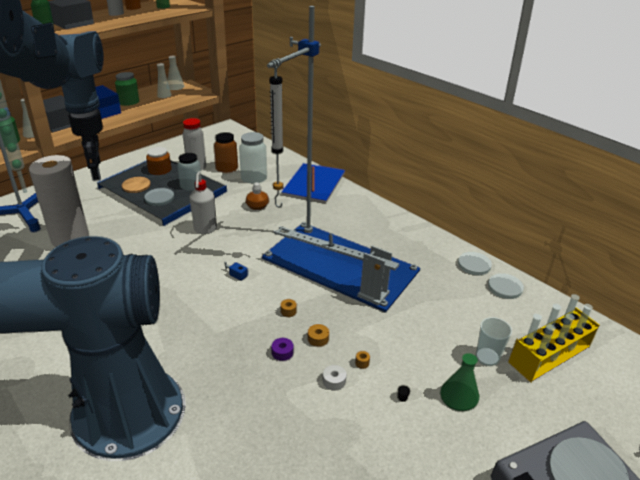

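Brass rings, scene/side pixels: (280,264)/(318,335), (317,259)/(288,307) and (243,276)/(362,359). The first looks largest. The purple (281,244) and white (241,259) rings are decoys. I'll confirm this in an enlarged composite.

Run:
```python
from h import *
a=load('sc0');b=load('si0')
def crop(c,x,y,w,h,s): return cv2.resize(c['pixels'][y:y+h,x:x+w],None,fx=s,fy=s,interpolation=cv2.INTER_CUBIC)
A=crop(a,230,230,200,150,4)   # scene
B=crop(b,250,220,200,150,4)
cv2.imwrite('pics/c1.png',np.vstack([crop(a,270,225,200,75,4),crop(b,255,225,200,75,4)])[:,:,::-1])
cv2.imwrite('pics/c2.png',np.hstack([crop(a,370,95,80,150,4)[:,:320],crop(b,250,55,60,150,4),crop(b,270,290,60,75,4).repeat(1,0) if 0 else np.vstack([crop(b,265,290,60,75,4),crop(a,255,235,60,75,4)])])[:,:,::-1])
for n,p,q in [('L',(280,264),(318,335)),('M',(317,259),(288,307)),('S',(243,276),(362,359))]:
    x=tri((a,p),(b,q));print(n,x,atz(a,p,.013),atz(b,q,.013))
```

```text
L [ 0.42511336 -0.10780212  0.01347849] [ 0.42370783 -0.1064848   0.013     ] [ 0.42536303 -0.10895335  0.013     ]
M [0.43481251 0.00670317 0.01485404] [0.432272   0.00802434 0.013     ] [0.43603441 0.0073111  0.013     ]
S [ 0.44609393 -0.22491346  0.01332179] [ 0.44510169 -0.22384482  0.013     ] [ 0.44630941 -0.22593667  0.013     ]
```

View pics/c1.png

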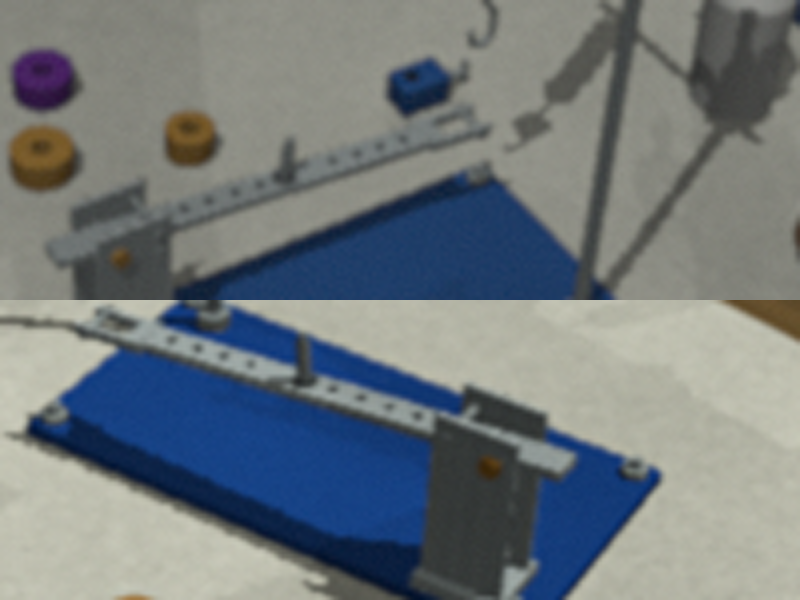

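View pics/c2.png

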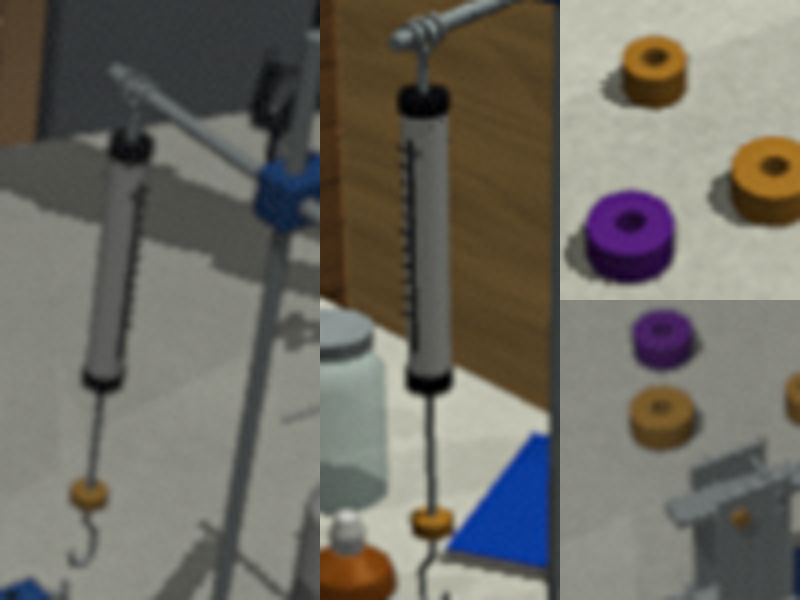

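Run:
```python
from h import *
from scipy.optimize import least_squares
a=load('sc0');b=load('si0')
pts=[('post',(342.2,259.8),(331,234.5),(0,-7,147.3)),('nut',(392.2,216.6),(278,183.7),(0,150,233)),('pin',(387.3,254),(284,229),(0,148.8,93)),
('coltop',(447,103),(311,8),(140,150,630)),('rod',(401.5,115.5),(276.5,65),(0,150,535))]
def app(p,P):
    P=np.array(P)/1000;c,s=np.cos(p[2]),np.sin(p[2])
    return np.array([p[0]+c*P[0]-s*P[1],p[1]+s*P[0]+c*P[1],P[2]])
f=lambda p:np.concatenate([np.r_[proj(a,app(p,P))[0]-u,proj(b,app(p,P))[0]-v] for n,u,v,P in pts])
s=least_squares(f,[.55,0,0],loss='soft_l1');print(s.x);print(f(s.x).reshape(-1,4).round(1))
for n,u,v,P in pts:print(n,tri((a,u),(b,v)).round(4),app(s.x,P).round(4))
# large ring centre: top face centre z=.026
x=tri((a,(270+43/4,225+139/4)),(b,(265+(775-560)/4,290+163/4)));print('L top hole',x, atz(a,(270+43/4,225+142/4),.026),atz(b,(265+(775-560)/4,290+163/4),.026))
o=ctrl.get_obs();print(o['eef_pos'],R.from_quat(o['eef_rot'],scalar_first=True).as_matrix().round(3))
```

```text
[0.59163965 0.03439568 0.25059899]
[[-1.3 -0.2  0.  -1.9]
 [-1.6  0.4 -0.1  0. ]
 [-1.6  1.3 -4.7  1.6]
 [ 0.3  1.6  0.1 -1.1]
 [ 0.8  1.9 -1.1 -2. ]]
post [0.5929 0.0297 0.1431] [0.5934 0.0276 0.1473]
nut [0.5558 0.1827 0.233 ] [0.5544 0.1797 0.233 ]
pin [0.5633 0.1753 0.1008] [0.5547 0.1785 0.093 ]
coltop [0.6877 0.2137 0.6301] [0.6901 0.2144 0.63  ]
rod [0.5522 0.1765 0.5353] [0.5544 0.1797 0.535 ]
L top hole [ 0.42518754 -0.10695346  0.02861404] [ 0.42294448 -0.10354069  0.026     ] [ 0.42674698 -0.1095224   0.026     ]
[0.23515628 0.52427498 0.23061534] [[-0.912  0.409 -0.001]
 [ 0.409  0.912 -0.001]
 [ 0.    -0.001 -1.   ]]
```

Run:
```python
from h import *
a=load('sc0');b=load('si0')
for p,q in [((281,244),(282,349)),((241,259),(334,377))]: print(tri((a,p),(b,q)),atz(a,p,.013),atz(b,q,.013))
```

```text
[ 0.33652928 -0.08472359  0.01344755] [ 0.33402251 -0.08216245  0.013     ] [ 0.33668959 -0.08745233  0.013     ]
[ 0.3676391  -0.21751366  0.01015691] [ 0.36969253 -0.21627428  0.013     ] [ 0.36585629 -0.22103597  0.013     ]
```

The largest brass ring is confirmed at about (0.425, -0.108). It is the wider of the three, and the purple and white rings lie 90 mm or more away from it. I'll travel there with the tool turned so it closes across the lever.

Request:
move_arm(plan=[0,0,1,0,0,0,0,0,2,0,0,0,0.33,-1.1,2,0,0,-0.15,0.66,-2.2,2,0,0,-0.3,1.0,-3.3,2,0,0,-0.45,1.33,-4.4,2,0,0,-0.6,1.65,-5.5,2,0,0,-0.75,2.0,-6.6,2,0,0,-0.9,2.3,-7.7,2,0,0,-0.9,2.64,-8.8,2,0,0,-0.9], grip=70)

```text
time_s: 1.4
eef_pos: [0.3674, 0.0829, 0.3313]
eef_rot: [0.0, 0.614, 0.79, 0.0]
wrist_force: [1.9, -0.2, -0.6]
opening: 0.814
grasp_force: 0.0
```

Request:
move_arm(plan=[0.33,-1.1,0,0,0,0,0.66,-2.2,0,0,0,0,1.0,-3.3,-0.5,0,0,0,1.16,-3.86,-1.5,0,0,0,1.16,-3.86,-2.5,0,0,0,1.16,-3.86,-3.2,0,0,0,1.16,-3.86,-3.2,0,0,0])

```text
time_s: 2.28
eef_pos: [0.4232, -0.1073, 0.1686]
eef_rot: [-0.003, 0.614, 0.789, -0.0]
wrist_force: [0.1, -0.5, 0.8]
opening: 0.82
grasp_force: 0.0
```

Run:
```python
from h import *
o=ctrl.get_obs();print({k:np.round(v,4) for k,v in o.items()})
w=snap('wrist','w1'); print(w['origin'],w['attitude'])
K,D=KD(w);print(proj(w,[o['eef_pos'],[.425,-.108,.026],[.425,-.108,0.013]]))
```

```text
{'time_s': np.float64(2.275), 'q': array([-0.5215, -0.0633,  1.9984,  0.    ,  1.2133, -0.7701]), 'dq': array([ 0.0077, -0.0472, -0.0691,  0.0009,  0.0326, -0.0005]), 'joint_efforts': array([-2.75100e-01, -2.79024e+01, -3.13151e+01, -1.45000e-02,
       -4.15200e-01, -1.00000e-04]), 'eef_pos': array([ 0.4232, -0.1073,  0.1686]), 'eef_rot': array([-3.400e-03,  6.140e-01,  7.893e-01, -5.000e-04]), 'wrist_force': array([ 0.0966, -0.5293,  0.7533]), 'torque': array([-0.0108, -0.0175, -0.0375]), 'grasp_force': np.float64(0.0), 'opening': np.float64(0.8198)}
[ 0.40613912 -0.03346422  0.31196069] [0.14688218 0.98133213 0.12308373 0.01622571]
[[319.47867232 304.70157963]
 [323.05346778 227.87906731]
 [323.06192148 224.14752145]]
```

View pics/w1.png

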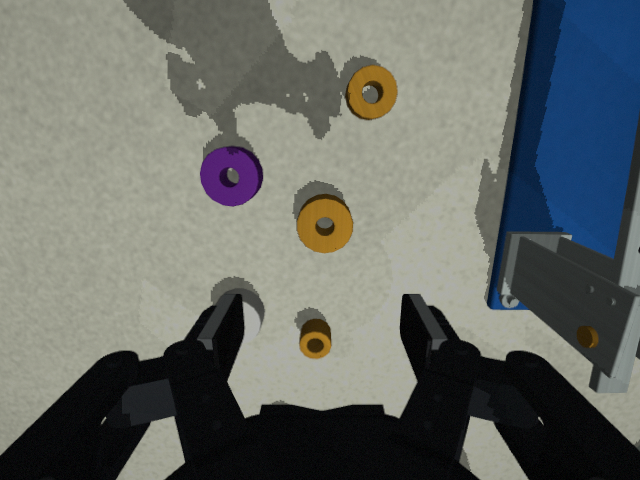

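The wrist view shows the large brass ring's hole at (324.5,225). My prediction was (323,228), so it agrees to about 1.5 mm. I'll descend.

Request:
move_arm(plan=[0.02,0.03,-0.8,0,0,0,0.02,0.03,-1.6,0,0,0,0.02,0.03,-2.3,0,0,0,0.02,0.03,-2.9,0,0,0,0.02,0.03,-3.2,0,0,0,0.02,0.03,-3.35,0,0,0,0.02,0.03,-3.35,0,0,0])

```text
time_s: 3.2
eef_pos: [0.4271, -0.1072, 0.0045]
eef_rot: [0.001, 0.614, 0.789, 0.0]
wrist_force: [-0.4, -0.1, 0.5]
opening: 0.819
grasp_force: 0.0
```

Request:
move_arm(plan=[0,0,0,0,0,0,0,0,0,0,0,0,0,0,0,0,0,0,0,0,0,0,0,0], grip=40)

```text
time_s: 3.7
eef_pos: [0.4271, -0.1073, 0.0053]
eef_rot: [0.001, 0.614, 0.79, -0.0]
wrist_force: [-4.5, 0.4, 10.8]
opening: 0.573
grasp_force: 60.0
```

Request:
move_arm(plan=[0,0,0.6,0,0,0,0,0,1.6,0,0,0,0,0,2.7,0,0,0,0.2,0.2,3.8,0,0,0,0.9,0.7,4.4,0,0,0,1.7,1.4,4.4,0,0,0,2.5,2.0,4.4,0,0,0,3.1,2.5,4.4,0,0,0,3.33,2.7,4.4,0,0,0,3.33,2.7,4.4,0,0,0])

```text
time_s: 4.95
eef_pos: [0.5926, 0.0286, 0.2233]
eef_rot: [-0.001, 0.613, 0.79, -0.0]
wrist_force: [-0.1, 0.3, -4.9]
opening: 0.564
grasp_force: 64.3
```

Run:
```python
from h import *
o=ctrl.get_obs();print({k:np.round(v,4) for k,v in o.items()})
a=snap('scene','sc2');b=snap('side','si2');w=snap('wrist','w2')
print(w['origin'],w['attitude'])
P=[.5934,.0276,.1473];e=o['eef_pos']
for c in(a,b,w):print(proj(c,[P,e+[0,0,.021],e-[0,0,.005]]).round(1))
def crop(c,x,y,w,h,s): return cv2.resize(c['pixels'][y:y+h,x:x+w],None,fx=s,fy=s,interpolation=cv2.INTER_CUBIC)
cv2.imwrite('pics/c3.png',np.vstack([np.hstack([crop(a,300,180,80,100,5)[:300*2],crop(b,290,160,80,100,5)])])[:,:,::-1])
```

```text
{'time_s': np.float64(4.95), 'q': array([-1.5150e-01,  2.2880e-01,  1.5668e+00, -3.0000e-04,  1.3474e+00,
       -4.0180e-01]), 'dq': array([-0.0251, -0.023 ,  0.0301, -0.0095,  0.0046, -0.0099]), 'joint_efforts': array([  0.8776, -48.6644, -37.742 ,   0.1858,  -0.1187,   0.1179]), 'eef_pos': array([0.5926, 0.0286, 0.2233]), 'eef_rot': array([-5.000e-04,  6.133e-01,  7.898e-01, -4.000e-04]), 'wrist_force': array([-0.0549,  0.2834, -4.9069]), 'torque': array([ 0.0032,  0.0148, -0.049 ]), 'grasp_force': np.float64(64.3156), 'opening': np.float64(0.5636)}
[0.57424068 0.10191509 0.36643331] [0.14897166 0.98101361 0.12283049 0.01823211]
[[340.9 259.6]
 [342.5 231.9]
 [342.1 239.5]]
[[331.  232.6]
 [331.9 198.3]
 [331.5 207.8]]
[[322.4 251.6]
 [321.2 327.3]
 [321.3 298. ]]
```

View pics/c3.png

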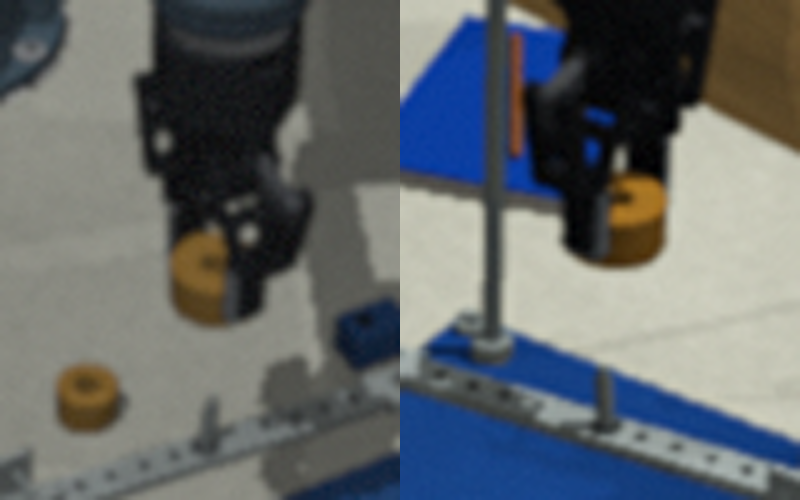

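Scene crop: post top (342,260), ring hole (342,233). Side crop: post top (331,234), ring hole about (333,199). They line up within a few mm, and I'll check the fine offset in the wrist picture already taken.

Run:
```python
from h import *
w=load('w2');cv2.imwrite('pics/c4.png',cv2.resize(w['pixels'][190:390,220:420],(600,600),interpolation=cv2.INTER_CUBIC)[:,:,::-1])
```

```text
(no output)
```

View pics/c4.png

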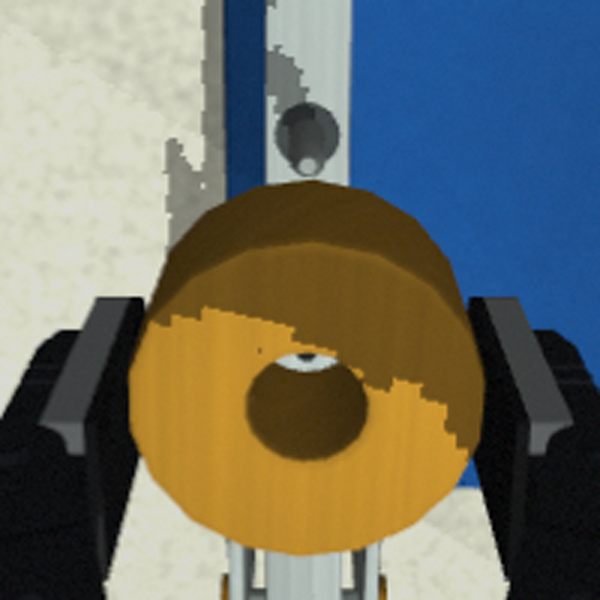

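Wrist crop: post top at px (322.7,245.7), ring hole at (322.3,325). I'll compute the offset between them.

Run:
```python
from h import *
w=load('w2');r=atz(w,(322.3,325),.2443);r2=atz(w,(321.7,342),.2183)
for z in(.1445,.1473):
  p=atz(w,(322.7,245.7),z);print(r,p,p-r)
a=load('sc2');b=load('si2');print(tri((a,(342,260)),(b,(331,234.4)),(w,(322.7,245.7))))
```

```text
[0.59272812 0.02974619 0.2443    ] [0.59281151 0.03084329 0.1445    ] [ 8.33904051e-05  1.09710418e-03 -9.98000000e-02]
[0.59272812 0.02974619 0.2443    ] [0.59257721 0.03173996 0.1473    ] [-0.00015091  0.00199377 -0.097     ]
[0.59303631 0.0297929  0.14274665]
```

Request:
move_arm(plan=[0,0.03,-0.4,0,0,0,0,0.03,-0.9,0,0,0,0,0.03,-1.2,0,0,0,0,0.03,-1.45,0,0,0,0,0.03,-1.6,0,0,0,0,0.03,-1.7,0,0,0,0,0.03,-1.7,0,0,0])

```text
time_s: 5.98
eef_pos: [0.5929, 0.0296, 0.1388]
eef_rot: [-0.0, 0.614, 0.789, -0.0]
wrist_force: [-0.3, -0.4, -3.7]
opening: 0.572
grasp_force: 64.3
```

Request:
move_arm(plan=[0,0,-0.1,0,0,0,0,0,-0.2,0,0,0,0,0,-0.28,0,0,0,0,0,-0.34,0,0,0,0,0,-0.34,0,0,0])

```text
time_s: 6.6
eef_pos: [0.5927, 0.0297, 0.1214]
eef_rot: [-0.0, 0.614, 0.789, -0.0]
wrist_force: [-0.6, -0.2, -3.9]
opening: 0.566
grasp_force: 64.3
```

Request:
move_arm(plan=[0,0,-0.03,0,0,0,0,0,-0.05,0,0,0,0,0,-0.05,0,0,0])

```text
time_s: 6.98
eef_pos: [0.5928, 0.0296, 0.1193]
eef_rot: [-0.0, 0.614, 0.789, -0.0]
wrist_force: [0.7, 0.5, -3.5]
opening: 0.566
grasp_force: 64.3
```

Request:
move_arm(plan=[0,0,0,0,0,0,0,0,0,0,0,0,0,0,0,0,0,0,0,0,0,0,0,0], grip=66)

```text
time_s: 7.48
eef_pos: [0.5931, 0.0296, 0.1196]
eef_rot: [0.0, 0.614, 0.789, 0.0]
wrist_force: [-0.4, 1.0, -0.7]
opening: 0.776
grasp_force: 0.0
```

Request:
move_arm(plan=[0,0,0.4,0,0,0,0,0,1.0,0,0,0,0,0,1.8,0,0,0,0,0,2.6,0,0,0,0,0,2.6,0,0,0])

```text
time_s: 8.1
eef_pos: [0.5955, 0.0294, 0.2554]
eef_rot: [0.004, 0.614, 0.789, 0.002]
wrist_force: [-0.8, -0.4, -0.7]
opening: 0.773
grasp_force: 0.0
```

Run:
```python
from h import *
o=ctrl.get_obs();print({k:np.round(v,4) for k,v in o.items()})
a=snap('scene','sc3');b=snap('side','si3');w=snap('wrist','w3')
def crop(c,x,y,w,h,s): return cv2.resize(c['pixels'][y:y+h,x:x+w],None,fx=s,fy=s,interpolation=cv2.INTER_CUBIC)
cv2.imwrite('pics/c5.png',np.vstack([np.hstack([crop(a,320,200,100,75,4),crop(b,255,170,100,75,4)]),np.hstack([crop(w,200,120,200,150,2),crop(w,270,0,100,75,4)])])[:,:,::-1])
```

```text
{'time_s': np.float64(8.1), 'q': array([-0.1497,  0.2017,  1.5333,  0.    ,  1.397 , -0.3988]), 'dq': array([-0.0011,  0.0434,  0.0662, -0.0007, -0.0313, -0.0013]), 'joint_efforts': array([ 6.74000e-02, -4.66823e+01, -3.62652e+01,  2.00000e-03,
        3.16600e-01, -0.00000e+00]), 'eef_pos': array([0.5955, 0.0294, 0.2554]), 'eef_rot': array([0.0042, 0.6138, 0.7895, 0.0024]), 'wrist_force': array([-0.8425, -0.3912, -0.7432]), 'torque': array([-0.0535, -0.032 , -0.0334]), 'grasp_force': np.float64(0.0), 'opening': np.float64(0.773)}
```

View pics/c5.png

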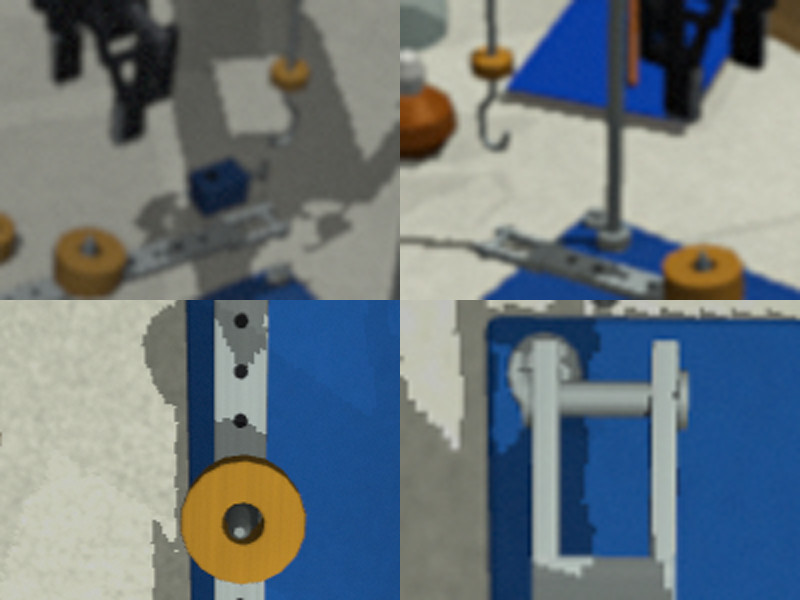

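The ring is seated flat over the post, with the post visible through the bore at wrist px (322,232). The pin is at wrist px (321.3,24.5). Next I'll locate the pin, nut and wash bottle, and fit the arm's planar kinematics to choose a tool tilt.

Run:
```python
from h import *
w=load('w3');a=load('sc3');b=load('si3')
print('pin',atz(w,(321.3,24.5),.093),tri((w,(321.3,24.5)),(a,(387.3,254))))
print('nut',tri((a,(392.75,216.6)),(b,(278,183.4))))
print('hook bowl bottom',tri((a,(320+282/4,200+143/4)),(b,(255+95/4,170+148/4))))
print('bottle',tri((a,(456,235)),(b,(203,210))),'cyl top',tri((a,(476,120)),(b,(53,163))),'lamp',tri((a,(482,285)),(b,(257,200))))
d=np.array([[.1814,1.6077,.5624,.2306],[-.0633,1.9984,.4203,.1686],[.2288,1.5668,.5814,.2233],[.2017,1.5333,.5844,.2554]])
A=[];B=[]
for q2,q3,r,z in d:
    s=q2+q3;A+=[[1,0,np.sin(q2),np.sin(s)],[0,1,np.cos(q2),np.cos(s)]];B+=[r,z]
x=np.linalg.lstsq(np.array(A),np.array(B),rcond=None);print(x[0],np.array(A)@x[0]-B)
```

```text
pin [0.55511899 0.18351799 0.093     ] [0.55548519 0.18242567 0.09788595]
nut [0.5565907  0.18383357 0.23319431]
hook bowl bottom [0.55672937 0.18361412 0.16474315]
bottle [0.48933575 0.44280854 0.05839302] cyl top [0.16550372 0.64268477 0.25436448] lamp [0.67817147 0.43613232 0.02037684]
[-0.01628483 -0.15187065  0.49969029  0.50145887] [ 0.00102005  0.00041788  0.00035507 -0.0004503   0.00449051 -0.00028535
 -0.00586563  0.00031777]
```

Request:
move_arm(plan=[-0.4,0,0.4,0,0,0.15,-0.9,0.1,0.8,0,0,0.33,-1.5,0.3,1.2,0,0,0.5,-2.1,0.6,1.6,0,0,0.68,-2.6,0.9,1.6,0,0,0.86,-3.05,1.2,1.6,0,0,1.04,-3.05,1.5,1.6,0,0,1.22,-3.05,1.8,1.6,0,0,1.4,-3.05,1.8,1.6,0,0,1.573,-3.05,1.8,1.6,0,0,1.573], grip=50)

```text
time_s: 9.5
eef_pos: [0.4397, 0.1198, 0.3281]
eef_rot: [-0.001, -0.125, 0.992, 0.0]
wrist_force: [0.2, 0.2, -0.2]
opening: 0.585
grasp_force: 0.0
```

Request:
move_arm(plan=[0,0,0,0.035,-0.135,0,0,0,0,0.07,-0.28,0,0.2,0.15,0,0.11,-0.42,0,0.4,0.3,-0.2,0.145,-0.56,0,0.6,0.5,-0.4,0.1786,-0.6975,0,0.9,0.7,-0.6,0.1786,-0.6975,0,1.28,1.0,-0.84,0.1786,-0.6975,0,1.28,1.0,-0.84,0.1786,-0.6975,0])

```text
time_s: 10.5
eef_pos: [0.5038, 0.1701, 0.2849]
eef_rot: [0.347, -0.116, 0.929, 0.045]
wrist_force: [-1.1, 0.9, -0.4]
opening: 0.586
grasp_force: 0.0
```

Run:
```python
from h import *
o=ctrl.get_obs();print({k:np.round(v,4) for k,v in o.items()})
Rm=R.from_quat(o['eef_rot'],scalar_first=True).as_matrix();print(Rm.round(3))
c,s=np.cos(.2506),np.sin(.2506);d=np.array([.556,.1838,.227])-o['eef_pos'];print('nut in tool',Rm.T@d)
w=snap('wrist','w4');print(proj(w,[[.556,.1838,.233],[.556,.1838,.221]]))
```

```text
{'time_s': np.float64(10.5), 'q': array([-2.0000e-04, -4.4040e-01,  2.2075e+00,  2.6040e-01,  6.9160e-01,
       -1.9616e+00]), 'dq': array([-0.0174, -0.0432,  0.0001,  0.0107,  0.0364, -0.0358]), 'joint_efforts': array([  0.186 , -15.6432, -38.9349,   0.6798,  -3.3571,   0.2723]), 'eef_pos': array([0.5038, 0.1701, 0.2849]), 'eef_rot': array([ 0.3474, -0.1161,  0.9294,  0.0449]), 'wrist_force': array([-1.0768,  0.9163, -0.3782]), 'torque': array([-0.0741,  0.2858,  0.    ]), 'grasp_force': np.float64(0.0), 'opening': np.float64(0.5857)}
[[-0.732 -0.247  0.635]
 [-0.185  0.969  0.164]
 [-0.656  0.003 -0.755]]
nut in tool [-0.00274156  0.00024205  0.07916825]
[[320.98383759 259.07245775]
 [320.96656806 243.91416448]]
```

Run:
```python
from h import *
def blob(c,name,x0,x1,y0,y1):
    h=cv2.cvtColor(c['pixels'],cv2.COLOR_RGB2HSV);m=cv2.inRange(h,(8,110,60),(26,255,255));k=np.zeros_like(m);k[y0:y1,x0:x1]=m[y0:y1,x0:x1]
    n,l,s,ce=cv2.connectedComponentsWithStats(k)
    for i in range(1,n):
        if s[i,4]>15: print(name,s[i],ce[i].round(1))
w=load('w4');blob(w,'w',240,400,180,330)
# expected outline of nut cylinder
t=np.linspace(0,2*np.pi,40);P=[[.556+.013*np.cos(x),.1838+.013*np.sin(x),z] for z in(.221,.233) for x in t]
p=proj(w,P);print(p.min(0),p.max(0))
```

```text
w [ 240  234  103   96 5065] [290.5 283.8]
w [379 241  21  23  86] [388.9 251.3]
w [ 328  269   72   61 2926] [354.1 299.9]
[301.86812327 233.84623002] [340.11177901 267.76385363]
```

Run:
```python
from h import *
w=load('w4');cv2.imwrite('pics/c6.png',cv2.resize(w['pixels'][170:370,220:420],(600,600),interpolation=cv2.INTER_CUBIC)[:,:,::-1])
```

```text
(no output)
```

View pics/c6.png

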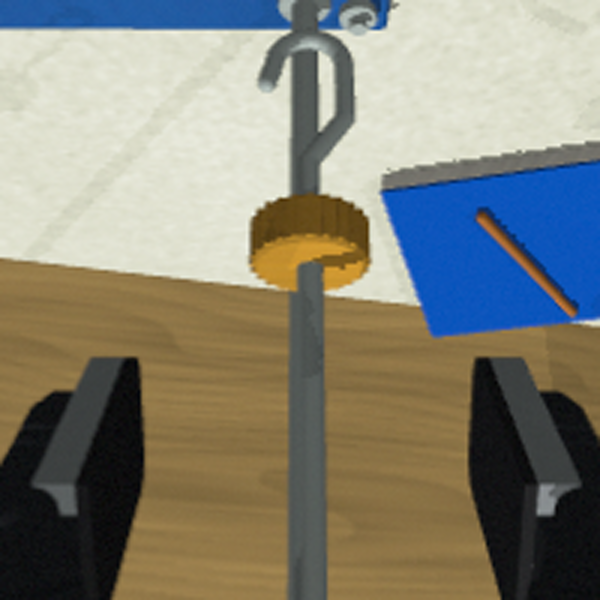

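Wrist crop: the nut spans px x 303–343, y 235–267, against a predicted 302–340, 234–268. It sits centred between the open pads with the hook beyond it. I'll advance along the tool axis and grip it.

Request:
move_arm(plan=[0.3,0.08,-0.33,0,0,0,0.6,0.17,-0.67,0,0,0,0.85,0.25,-0.95,0,0,0,1.05,0.3,-1.18,0,0,0,1.15,0.33,-1.3,0,0,0,1.15,0.33,-1.3,0,0,0])

```text
time_s: 11.3
eef_pos: [0.5617, 0.1858, 0.2221]
eef_rot: [0.349, -0.117, 0.929, 0.044]
wrist_force: [-0.3, 0.5, 0.1]
opening: 0.586
grasp_force: 0.0
```

Request:
move_arm(plan=[0,0,0,0,0,0,0,0,0,0,0,0,0,0,0,0,0,0,0,0,0,0,0,0,0,0,0,0,0,0], grip=18)

```text
time_s: 11.92
eef_pos: [0.5617, 0.1862, 0.2222]
eef_rot: [0.349, -0.117, 0.929, 0.044]
wrist_force: [-1.9, -0.1, 0.8]
opening: 0.261
grasp_force: 58.7
```

Run:
```python
from h import *
o=ctrl.get_obs();print({k:np.round(v,4) for k,v in o.items()})
```

```text
{'time_s': np.float64(11.925), 'q': array([ 0.0448, -0.1701,  2.1504,  0.302 ,  0.4706, -1.9979]), 'dq': array([ 0.002 ,  0.0045,  0.0012, -0.0003, -0.0021,  0.0004]), 'joint_efforts': array([ 2.69000e-02, -2.62876e+01, -3.56611e+01,  6.25900e-01,
       -3.17520e+00, -4.43000e-02]), 'eef_pos': array([0.5617, 0.1862, 0.2222]), 'eef_rot': array([ 0.3494, -0.1173,  0.9286,  0.044 ]), 'wrist_force': array([-1.8959, -0.0944,  0.8365]), 'torque': array([-0.13  ,  0.5335, -0.0632]), 'grasp_force': np.float64(58.6902), 'opening': np.float64(0.261)}
```

Request:
move_arm(plan=[0,0,-0.1,0,0,0,0,0,-0.3,0,0,0,0,0,-0.5,0,0,0,0,0,-0.7,0,0,0,0,0,-0.8,0,0,0,0,0,-0.8,0,0,0])

```text
time_s: 12.68
eef_pos: [0.5619, 0.1861, 0.1819]
eef_rot: [0.349, -0.117, 0.929, 0.044]
wrist_force: [-3.9, -0.1, 2.7]
opening: 0.259
grasp_force: 58.8
```

Run:
```python
from h import *
o=ctrl.get_obs();print({k:np.round(v,4) for k,v in o.items() if k in('q','eef_pos','wrist_force','opening','torque')})
a=snap('scene','sc5');b=snap('side','si5')
def crop(c,x,y,w,h,s): return cv2.resize(c['pixels'][y:y+h,x:x+w],None,fx=s,fy=s,interpolation=cv2.INTER_CUBIC)
# expected nut and hook bowl bottom pixels
P=[[.556,.1838,.193],[.556,.1838,.187],[.556,.1838,.181],[.556,.1838,.123],[.5593,.1718,.1425]]
for c in(a,b):print(proj(c,P).round(1))
# numeric: dark-wire / brass search near expected nut
for c,n in((a,'sc'),(b,'si')):
    u=proj(c,P)[1].astype(int);h=cv2.cvtColor(c['pixels'],cv2.COLOR_RGB2HSV)[u[1]-15:u[1]+16,u[0]-15:u[0]+16]
    m=cv2.inRange(h,(10,120,60),(25,255,255));k=np.argwhere(m);print(n,len(k),(k.mean(0)+u[::-1]-15) if len(k) else None)
```

```text
{'q': array([ 0.0447, -0.0952,  2.1812,  0.3807,  0.3711, -2.084 ]), 'eef_pos': array([0.5619, 0.1861, 0.1819]), 'wrist_force': array([-3.9424, -0.1158,  2.7059]), 'torque': array([-0.1063,  0.498 ,  0.0196]), 'opening': np.float64(0.2591)}
[[390.8 228.5]
 [390.6 230.2]
 [390.4 231.8]
 [388.5 247.5]
 [385.6 243.8]]
[[277.6 196.8]
 [277.6 198.8]
 [277.7 200.8]
 [278.1 220. ]
 [282.  215.1]]
sc 25 [229.92 393.08]
si 86 [200.09302326 267.12790698]
```

The pull is about 2 N, as expected, so the nut is held. Next I'll swing the hook toward +y and draw it down past the free end.

Request:
move_arm(plan=[-0.03,0.12,0,0.017,0.0045,0,-0.064,0.25,0.005,0.0355,0.009,0,-0.096,0.376,0.01,0.0533,0.0136,0,-0.096,0.376,0.01,0.0533,0.0136,0,-0.1,0.39,-0.2,0.0533,0.0136,0,-0.103,0.4,-0.45,0.0533,0.0136,0,-0.106,0.415,-0.7,0.0533,0.0136,0,-0.11,0.43,-0.95,0.0533,0.0136,0,-0.114,0.444,-1.27,0.0533,0.0136,0,-0.114,0.444,-1.27,0.0533,0.0136,0])

```text
time_s: 14.02
eef_pos: [0.5567, 0.208, 0.1186]
eef_rot: [0.346, -0.107, 0.929, 0.069]
wrist_force: [-4.3, -0.4, 5.5]
opening: 0.262
grasp_force: 59.1
```

Run:
```python
from h import *
o=ctrl.get_obs();print({k:np.round(v,4) for k,v in o.items() if k in('q','eef_pos','eef_rot','wrist_force','opening','torque')})
a=snap('scene','sc6');b=snap('side','si6')
def crop(c,x,y,w,h,s): return cv2.resize(c['pixels'][y:y+h,x:x+w],None,fx=s,fy=s,interpolation=cv2.INTER_CUBIC)
cv2.imwrite('pics/c7.png',np.hstack([crop(a,350,200,67,75,6)[:,:400],crop(b,250,185,67,75,6)[:,:400]])[:,:,::-1])
cx,sx=np.cos(.2506),np.sin(.2506)
def W(y,z):return [.5555-sx*(y-.15),.183+cx*(y-.15),z]
P=[W(.1757,.0595),W(.165,.079),W(.1488,.093)]
for c,x,y,k in((a,350,200,0),(b,250,185,400)):print(((proj(c,P)-[x,y])*6+[k,0]).round(0))
```

```text
{'q': array([ 0.0709,  0.0515,  2.2082,  0.744 ,  0.235 , -2.401 ]), 'eef_pos': array([0.5567, 0.208 , 0.1186]), 'eef_rot': array([ 0.3464, -0.1072,  0.9294,  0.0691]), 'wrist_force': array([-4.3473, -0.41  ,  5.5255]), 'torque': array([-0.1071,  0.3339,  0.0022]), 'opening': np.float64(0.2618)}
[[260. 365.]
 [246. 343.]
 [222. 332.]]
[[525. 312.]
 [543. 284.]
 [573. 269.]]
```

View pics/c7.png

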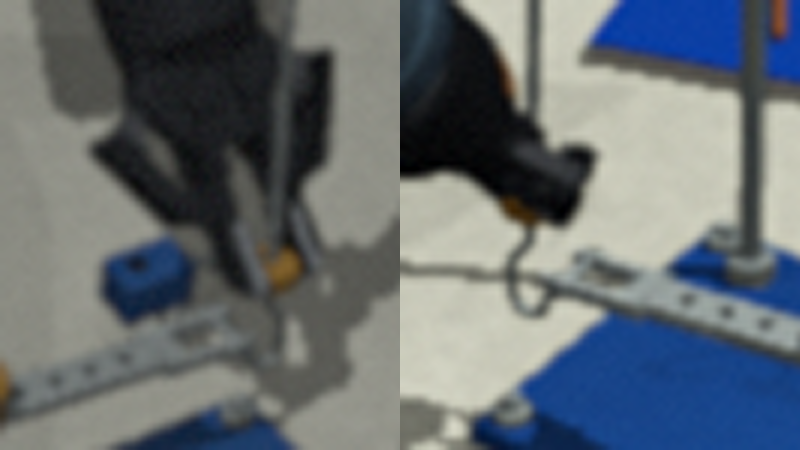

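The picture shows the hook beyond the fork's end, in the gap line and below the pin (side crop: bowl (527,315), tip (547,295), pin about (590,270)). I'll swing it back under the pin.

Request:
move_arm(plan=[0.025,-0.1,0,-0.012,-0.003,0,0.05,-0.2,0,-0.024,-0.006,0,0.08,-0.31,0,-0.037,-0.0095,0,0.1,-0.4,0,-0.048,-0.0122,0,0.114,-0.444,-0.01,-0.0533,-0.0136,0,0.114,-0.444,-0.01,-0.0533,-0.0136,0])

```text
time_s: 14.88
eef_pos: [0.5621, 0.1863, 0.1191]
eef_rot: [0.35, -0.117, 0.928, 0.044]
wrist_force: [-5.2, -0.5, 6.5]
opening: 0.262
grasp_force: 59.3
```

Request:
move_arm(plan=[0,0,0.1,0,0,0,0,0,0.2,0,0,0,0,0,0.3,0,0,0,0,0,0.4,0,0,0,0,0,0.5,0,0,0,0,0,0.6,0,0,0,0,0,0.6,0,0,0])

```text
time_s: 15.75
eef_pos: [0.5619, 0.1861, 0.1484]
eef_rot: [0.35, -0.117, 0.929, 0.044]
wrist_force: [-1.3, -0.0, 1.6]
opening: 0.258
grasp_force: 58.9
```

Request:
move_arm(plan=[0,0,0.1,0,0,0,0,0,0.2,0,0,0,0,0,0.3,0,0,0,0,0,0.36,0,0,0,0,0,0.36,0,0,0])

```text
time_s: 16.38
eef_pos: [0.5618, 0.1862, 0.1664]
eef_rot: [0.35, -0.117, 0.928, 0.044]
wrist_force: [-1.7, 1.1, -0.0]
opening: 0.264
grasp_force: 58.8
```

Run:
```python
from h import *
o=ctrl.get_obs();print({k:np.round(v,4) for k,v in o.items() if k in('q','eef_pos','eef_rot','wrist_force','opening','torque')})
a=snap('scene','sc7');b=snap('side','si7')
# find ring top-hole/brass big ring centroid in scene to see lever rise
for c,c0,n in((load('sc3'),None,'sc before'),(a,None,'sc now'),(load('si3'),None,'si before'),(b,None,'si now')):
    P=[.593,.0297,.127];u=proj(c,[P])[0].astype(int);h=cv2.cvtColor(c['pixels'],cv2.COLOR_RGB2HSV)[u[1]-20:u[1]+21,u[0]-20:u[0]+21]
    k=np.argwhere(cv2.inRange(h,(10,120,60),(25,255,255)));print(n,len(k),(k.mean(0)[::-1]+u-20).round(1))
```

```text
{'q': array([ 0.0448, -0.0635,  2.1912,  0.4263,  0.3322, -2.1328]), 'eef_pos': array([0.5618, 0.1862, 0.1664]), 'eef_rot': array([ 0.3496, -0.1173,  0.9285,  0.0439]), 'wrist_force': array([-1.7243,  1.0761, -0.0215]), 'torque': array([0.028 , 0.4175, 0.077 ]), 'opening': np.float64(0.2643)}
sc before 225 [340.3 265.2]
sc now 225 [340.3 262.7]
si before 256 [330.9 239.8]
si now 273 [331.3 236.7]
```

The lever has lifted with the ring and the wrist force is about zero, so the hook is carrying the load. I'll release and back out.

Request:
move_arm(plan=[0,0,0,0,0,0,0,0,0,0,0,0,0,0,0,0,0,0,0,0,0,0,0,0], grip=50)

```text
time_s: 16.98
eef_pos: [0.562, 0.1861, 0.1663]
eef_rot: [0.35, -0.117, 0.929, 0.044]
wrist_force: [-0.7, -0.0, 0.2]
opening: 0.586
grasp_force: 0.0
```

Request:
move_arm(plan=[-0.15,-0.04,0.17,0,0,0,-0.4,-0.11,0.45,0,0,0,-0.75,-0.21,0.85,0,0,0,-1.15,-0.33,1.3,0,0,0,-1.9,-0.55,2.1,0,0,0,-2.6,-0.75,2.6,0,0,0,-2.6,-0.75,2.6,0,0,0,-2.6,-0.75,2.6,0,0,0,-2.6,-0.75,2.6,0,0,0,-2.6,-0.75,2.6,0,0,0])

```text
time_s: 18.23
eef_pos: [0.4318, 0.1488, 0.2944]
eef_rot: [0.348, -0.117, 0.929, 0.044]
wrist_force: [-0.4, 0.5, -0.2]
opening: 0.583
grasp_force: 0.0
```

Run:
```python
from h import *
a=snap('scene','sc8');b=snap('side','si8')
def crop(c,x,y,w,h,s): return cv2.resize(c['pixels'][y:y+h,x:x+w],None,fx=s,fy=s,interpolation=cv2.INTER_CUBIC)
cv2.imwrite('pics/c8.png',np.hstack([crop(a,290,150,134,200,3)[:,:400],crop(b,250,115,134,200,3)[:,:400]])[:,:,::-1])
```

```text
(no output)
```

View pics/c8.png

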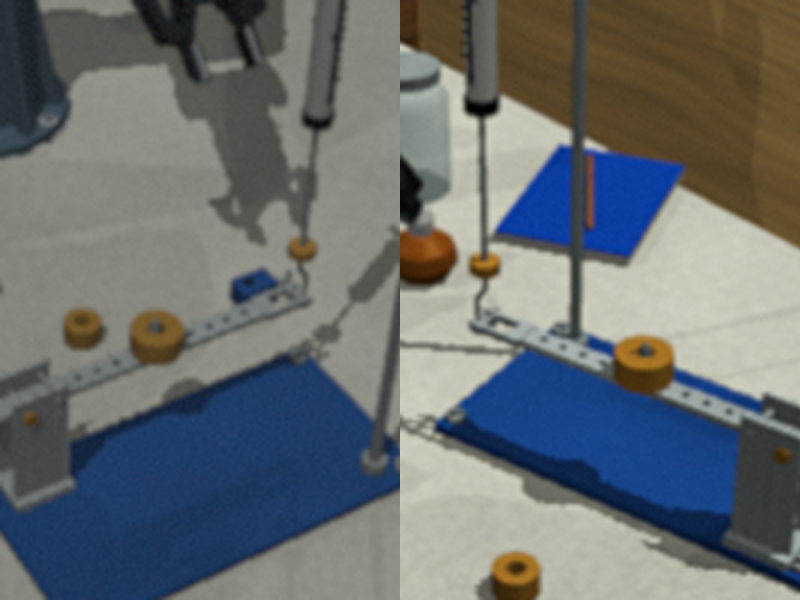

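The lever hangs from the hook at about level, with the nut at scene crop (302,248) and side crop (484,264). The large ring is seated on the post, the arm is clear, and the other parts are undisturbed. I'll hand in now.

```bash
python3 -c "
from bench import ctrl
print(ctrl.hand_in())"
```

```text
the job is handed in; nothing more can be done
None
```

The large brass ring is on the lever's post and the lever hangs about level from the newton meter's hook. The arm is clear, the other parts look undisturbed, and the job was handed in at about 18 s on the robot's clock.

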